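# Load the notched scraper blade into its holder

### The arm

A 7-joint arm with a two-finger parallel gripper is mounted at the origin on a cart in front of the work surface, level with it; the furniture and walls round the work are solid. World frame = base frame: x ahead of the robot, y to its left, z up, the work surface at z = 0. Lengths are in mm, angles in rad, forces in N, time in s.
With the tool pointing down it reaches from about 425 to 1025 mm from the base axis. Payload 9.4 kg.
Tool frame: the origin (TCP) lies on the centre line of the jaws, within the pads' length; the fingertips stand 25 mm ahead of it and the grasp point (between the pads) lies 6 mm ahead of it (ctrl.tcp_to_tips is the z of the fingertips in the tool frame, in mm); z points along the fingers, y is the line along which they close (so a half turn about z gives the same grasp; the last joint's range is limited). The gripper opens to 93 mm and grips with 3 to 60 N. Pads are 15 mm wide; open, the fingers measure 128 mm over their backs; the gripper's body (75 mm by 188 mm) begins 65 mm behind the grasp point.
Start: joints at [-1.26, 0.599, -0.003, 1.599, 0.002, 0.943, -0.08], TCP at [274.165, 671.161, 210.618] pointing down, gripper open.
Joint ranges: [-2.57, 2.57], [-0.35, 1.97], [-1.29, 1.29], [0.11, 2.56], [-1.05, 4.19], [0.11, 1.86], [-2.63, 2.63]. Speed limits (rad/s): [2.22, 2.22, 3.01, 3.01, 3.14, 3.14, 3.14].

### API

Orientations are given as a 3x3 rotation matrix whose columns are the frame's x, y, z axes.
In Python, from bench import ctrl gives the robot as it stands.
- The arm moves only by the tool carry_out, never from a script. Its argument "series" is a list of rows, each an object with "offset": the shift along the tool's x, y, z in m, a list of three; "rotation": the turn, a rotation vector about the tool's x, y, z in rad, a list of three; "gripper": the opening, from 0 (shut) to 1 (fully open). A call has 1 to 12 rows; each row is the pose to reach, as a shift and turn from the pose commanded when the call began, along the tool's axes at that moment; what a row does not reach only later rows make up. A row lasts 1/10 s, in which the tool goes at most 50 mm and 8.59 degrees, less where a joint would pass 70% of its speed; a pose out of reach is approached as far as the arm can. A call with a gripper value outside its range is refused whole. The fingers move at their own pace and stop on an object; "newtons" is the grip in N (left out, the last holds). Time passes only in rows, so rows that repeat a pose let the fingers close. It gives the time, the measured TCP pose, the force, the opening and the grip force at its end, in the units of the state.
- ctrl.read_state(): the state, without advancing time (a new reading comes with each control period).
- ctrl.camera(name): name is "side" or "top" or "wrist"; returns a dict with "image" (480x640x3 uint8, red, green, blue), "depth" (480x640 float32, mm along the optical axis (not along the pixel's ray), 0 where there is no reading), "intrinsics" (3x3 intrinsics, pixels), "R" (3x3) and "t" (3): a world point X has camera coordinates R X + t; the wrist camera has in their place "T_tool_cam" (4x4, takes a point from camera to tool coordinates, whose origin is the TCP and whose axes are the flange's). Camera axes: x right, y down, z forward; pixel columns grow to the right and rows downward; lengths in mm; the calibration is good to about 2 mm. A picture is of the moment at which its call begins: read the wrist's pose just before it.
- ctrl.job_done(): hands the job in; it is judged then, once.
The state is a dict: "time_s": time; "joint_positions": joint angles; "dq": joint speeds; "joint_torque": joint torques, N m; "ee_pos": TCP position; "orientation": TCP orientation; "wrist_force": force on the tool from outside, world axes, zero at the start; "moment": the same for the moment, N m; "grip_width": opening from 0.0 (shut) to 1.0 (fully open); "finger_force": force on a finger pad.
Only numpy, scipy, OpenCV 4.12 (cv2) and the standard library are available. Lean on these libraries where they do the work, as an engineer would, in place of code of your own. Each camera call takes 0.05 s, during which the arm holds its last target. There are 200 camera calls.

### The job

Two scraper blades lie on the desk by the grey cast blade holder. Pick up the one with a notch in its end and lay it strap side up, flat on the holder's bed, with the notch around the locating pin and the blade straight along the bed, its cutting end between the two lugs; then let go. Leave the plain blade where it lies.

Things in the scene. Friction and masses are not known exactly. Their poses are not given: they have to be found in the camera images.
- notched_blade: Flat steel blade 130 (x) x 52 (y) x 6 mm, 0.25 kg. -x end: 3 mm thick ground cutting edge. +x end: open notch in the middle, 26 mm wide, from x = 35 to 65 mm. A riveted strap 44 mm long crosses its middle, 10 mm thick there in all: grip there from above across the 52 mm width. Origin: centre of underside, z up. Starts flat on the desk (z = 0), strap up.
- plain_blade: The other blade, not to be used: same steel, size, strap, cutting edge and axes as the notched blade, but its +x end is straight, with no notch. Origin: centre of underside. It lies flat on the desk.
- holder: Dark grey holder fixed to the desk. Base 150 x 60 x 8 mm; on it a bed 136 (x) x 36 (y) mm, its top 26 mm up; a blade overhangs it 8 mm each side, room for fingers. Pin on the bed at x = +50 mm. Two lugs 34 mm high at x = -58 to -42, y = +-36 to +-44 mm. A seated blade's origin is 26 mm above the holder's, axes alike. Origin: centre of underside, z up.
- locating_pin (a point): The point on the axis of the holder's locating pin at the height of the bed top, at (50, 0, 26) mm in the holder's frame. The pin is 8 mm in diameter and rises 14 mm above this point. Axes as the holder's.

How it is judged:
By the outcome, as a careful person would: the job done as asked, in the order asked, and still so for the second after the job is handed in, with the robot touching nothing.
It also fails if it takes over 35 s, if anything falls off the work surface, if the arm or the gripper's body presses on something with over 40 N, if the wrist force passes 120 N, or if a joint passes its speed limit or range.

## Working session

There is one attempt and no reset: what is moved stays moved. The work goes in short steps, Python scripts to look and compute and a tool call to move; the robot and the scene stay as the last step left them, time stands still between calls to the robot, and variables do not carry over. Pictures are saved under pics/ and viewed, at most 10 in all, crops included, and the job is handed in when it is done.

Besides the shell and the picture viewer there is one more tool, called as name(argument=value, ...) on one line, values as JSON. carry_out: Moves the arm, as the interface text tells. Its arguments: {"type":"object","properties":{"series":{"type":"array"},"newtons":{"type":"number"}},"required":["series"]}

```bash
mkdir -p pics
python3 - <<'E'
from bench import ctrl
import cv2,numpy as np
s=ctrl.read_state();print(s['time_s'],s['ee_pos'],s['orientation'],s['grip_width'],ctrl.tcp_to_tips)
for n in("top","side"):
    c=ctrl.camera(n);cv2.imwrite(f"pics/{n}0.png",c["image"][:,:,::-1]);np.savez(f"{n}0.npz",**c);print(n,c["R"],c["t"],c["intrinsics"])
E
```

```text
0.0 [273.99994835 670.70282252 209.76750597] [[-9.25758496e-01  3.78115098e-01 -4.24724019e-04]
 [ 3.78115303e-01  9.25757354e-01 -1.46263436e-03]
 [-1.59852751e-04 -1.51464084e-03 -9.99998840e-01]] 1.0024275843548827 25.0
top [[ 0.02652047 -0.99930698 -0.02611931]
 [-0.99244949 -0.02319044 -0.12044173]
 [ 0.11975255  0.02911627 -0.99237673]] [-59.4331601  539.3293103  925.06129662] [[542.32380316   0.         324.91207744]
 [  0.         542.32380316 237.05496934]
 [  0.           0.           1.        ]]
side [[-0.84905217 -0.52787341  0.02144924]
 [-0.25095921  0.36726049 -0.89562225]
 [ 0.46489771 -0.7658129  -0.44429801]] [394.10035339 209.45972825 637.95360897] [[617.31431698   0.         309.04145875]
 [  0.         617.31431698 244.03902261]
 [  0.           0.           1.        ]]
```

View pics/top0.png

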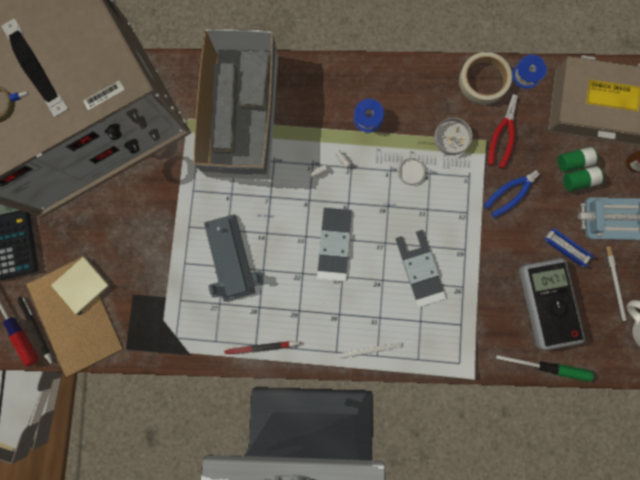

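View pics/side0.png

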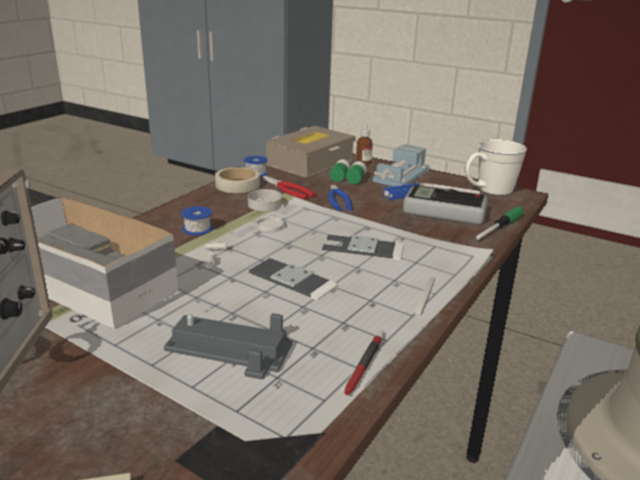

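The top view shows the plain blade at about (335,245), the notched blade at about (420,268) with its notch upward, and the holder at about (232,258). The holder's lugs are at the bottom and its pin at the top. The side view agrees, with the pin at about (190,322).

Run:
```python
import cv2,numpy as np
c=np.load("top0.npz");im=c["image"][:,:,::-1]
a=cv2.resize(im[205:310,195:275],None,fx=5,fy=5,interpolation=cv2.INTER_CUBIC)
b=cv2.resize(im[220:315,385:455],None,fx=5.5,fy=5.526,interpolation=cv2.INTER_CUBIC)
b=cv2.resize(b,(b.shape[1],525))
cv2.imwrite("pics/crops.png",np.hstack([a,b]))
s=np.load("side0.npz")["image"][:,:,::-1]
cv2.imwrite("pics/scrop.png",cv2.resize(s[225:385,155:425],None,fx=2.9,fy=2.9,interpolation=cv2.INTER_CUBIC))
h=cv2.cvtColor(im,cv2.COLOR_BGR2HSV)
for n,p in dict(dark=(420,245),dark2=(410,255),strap=(420,262),edge=(430,297),paper=(385,300),hold=(230,250)).items():print(n,h[p[1],p[0]])
```

```text
dark [90  9 88]
dark2 [90 11 72]
strap [ 77  15 153]
edge [ 35   8 183]
paper [ 42   7 172]
hold [98 23 87]
```

View pics/crops.png

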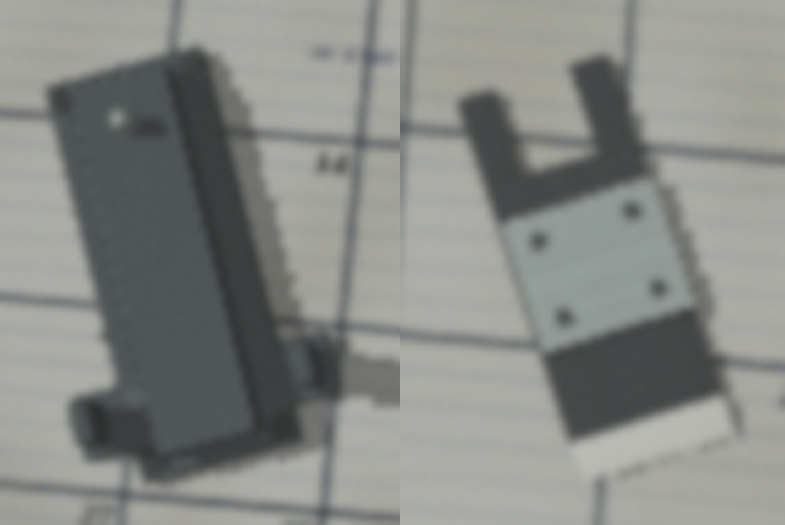

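View pics/scrop.png

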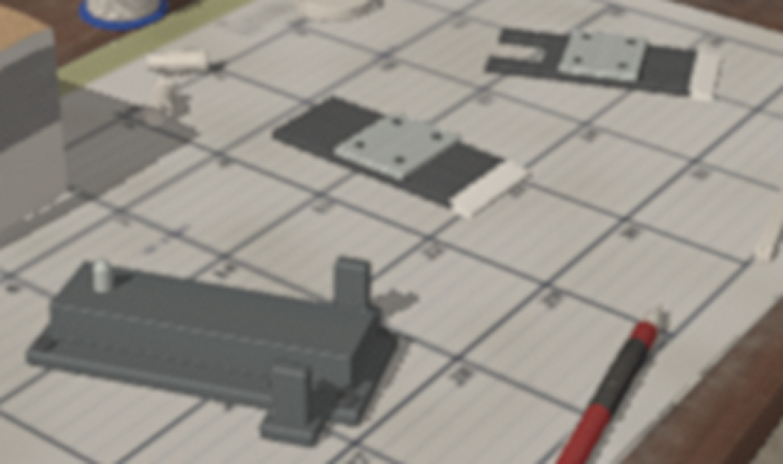

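The crops show clear blade strap corners, and the holder with its pin at about crop (117,118) and its lugs at the bottom. I'll measure both from the depth image and the masks.

```bash
cat > h.py <<'E'
import numpy as np,cv2
def ray(c,uv,z,Rt=None):
    K=c["intrinsics"];R,t=(c["R"],c["t"]) if Rt is None else Rt
    uv=np.atleast_2d(np.asarray(uv,float));d=np.c_[uv,np.ones(len(uv))]@np.linalg.inv(K).T@R
    o=-R.T@t;return o+d*((z-o[2])/d[:,2])[:,None]
def cloud(c,Rt=None):
    K=c["intrinsics"];R,t=(c["R"],c["t"]) if Rt is None else Rt
    v,u=np.mgrid[:480,:640];p=np.stack([u,v,np.ones_like(u)],-1)@np.linalg.inv(K).T*c["depth"][...,None]
    return (p-t)@R
E
python3 - <<'E'
from h import *
c=np.load("top0.npz");P=cloud(c)
z=P[...,2];roi=np.zeros(z.shape,bool);roi[205:310,195:275]=1
print("desk z",np.median(z[290:330,385:400]),np.std(z[290:330,385:400]))
print(np.histogram(z[roi],np.arange(-6,50,3)))
def rect(m):
    p=P[m][:,:2].astype(np.float32);r=cv2.minAreaRect(p);print(len(p),r,p.mean(0))
rect(roi&(z>22)&(z<30)&(P[...,0]>0))
q=P[roi&(z>32)];print("high",np.round(q,1)[:60])
# blade strap corners crop->px
s=np.array([(102,219),(255,177),(295,308),(145,353)])
uv=(s+.5)/[5.5,5.526]-.5+[385,220]
w=ray(c,uv,10);print(w,w.mean(0))
n=np.array([(60,103),(215,57)]);w=ray(c,(n+.5)/[5.5,5.526]-.5+[385,220],6);print("notch end",w)
print("pin tip top",ray(c,(np.array([117,116])+.5)/5-.5+[195,205],40))
d=np.load("side0.npz");print("pin tip side",ray(d,(np.array([103,264])+.5)/2.9-.5+[155,225],40))
E
```

```text
desk z -0.49043724942134104 56.62638490897262
(array([ 416, 2857, 1990,  314,  722,  305,   38,   35,   27,  267,  967,
        309,   55,   40,   10,    6,    1,    0]), array([-6, -3,  0,  3,  6,  9, 12, 15, 18, 21, 24, 27, 30, 33, 36, 39, 42,
       45, 48]))
1509 ((503.2591247558594, 126.5226058959961), (136.08265686035156, 83.84699249267578), 16.874610900878906) [500.8541 127.6061]
high [[426.1 -73.8 981.4]
 [426.1 -73.8 981.4]
 [426.1 -73.8 981.4]
 [426.1 -73.8 981.4]
 [426.1 -73.8 981.4]
 [426.1 -73.8 981.4]
 [553.6 143.6  36.3]
 [553.4 141.4  38. ]
 [551.6 144.9  37.7]
 [551.6 143.   38.1]
 [551.4 140.9  39.8]
 [551.7 139.6  37.5]
 [426.1 -73.8 981.4]
 [549.4 144.1  40.9]
 [549.7 142.7  39.1]
 [549.3 140.3  42.2]
 [549.4 138.7  41.4]
 [550.7 138.9  32.3]
 [426.1 -73.8 981.4]
 [547.7 144.1  40.5]
 [547.7 142.3  40.4]
 [548.1 141.2  37.6]
 [548.3 139.7  36.3]
 [546.7 143.7  34.1]
 [546.6 141.5  35.8]
 [426.1 -73.8 981.4]
 [426.1 -73.8 981.4]
 [426.1 -73.8 981.4]
 [426.1 -73.8 981.4]
 [426.1 -73.8 981.4]
 [426.1 -73.8 981.4]
 [426.1 -73.8 981.4]
 [426.1 -73.8 981.4]
 [426.1 -73.
[... 292 characters left out ...]
6.4  34.3]
 [470.5  74.3  36.6]
 [468.7  79.7  35.1]
 [468.8  78.3  32.9]
 [468.8  76.5  33.2]
 [468.9  74.7  33.3]
 [469.   73.1  32.2]
 [467.   80.   32.8]
 [467.   76.2  34.7]
 [467.1  74.6  33.4]
 [465.3  78.2  32.7]
 [465.4  76.5  32.2]
 [465.4  72.6  34.3]]
[[ 506.6094771  -186.35460378   10.        ]
 [ 521.45948117 -235.83612057   10.        ]
 [ 479.39372937 -248.84664844   10.        ]
 [ 463.70267391 -200.61039989   10.        ]] [ 492.79134039 -217.91194317   10.        ]
notch end [[ 544.60322057 -172.72983426    6.        ]
 [ 560.93736071 -223.30874989    6.        ]]
pin tip top [[551.67678417 142.63255787  40.        ]]
pin tip side [[549.00000449 144.18716825  40.        ]]
```

carry_out(series=[{"offset": [-0.238,-0.303,0],"rotation": [0,0,1.2],"gripper": 1},{"offset": [-0.238,-0.303,0],"rotation": [0,0,1.2],"gripper": 1},{"offset": [-0.238,-0.303,0],"rotation": [0,0,1.2],"gripper": 1},{"offset": [-0.238,-0.303,0],"rotation": [0,0,1.2],"gripper": 1},{"offset": [-0.238,-0.303,0],"rotation": [0,0,1.2],"gripper": 1},{"offset": [-0.238,-0.303,0],"rotation": [0,0,1.2],"gripper": 1},{"offset": [-0.238,-0.303,0],"rotation": [0,0,1.2],"gripper": 1},{"offset": [-0.238,-0.303,0],"rotation": [0,0,1.2],"gripper": 1},{"offset": [-0.425,-0.443,0],"rotation": [0,0,2.443],"gripper": 1},{"offset": [-0.425,-0.443,0],"rotation": [0,0,2.443],"gripper": 1},{"offset": [-0.425,-0.443,0],"rotation": [0,0,2.443],"gripper": 1},{"offset": [-0.425,-0.443,0],"rotation": [0,0,2.443],"gripper": 1}])

```text
time_s: 1.3
ee_pos: [483.4, 127.5, 210.7]
orientation: [[0.583, 0.812, 0.0], [0.812, -0.583, 0.0], [0.0, -0.0, -1.0]]
wrist_force: [0.2, 0.5, 0.1]
grip_width: 1.001
finger_force: 0.0
```

```bash
cat >> h.py <<'E'
def wrist(name):
    from bench import ctrl
    import time
    for i in range(3): ctrl.camera("side")
    s=ctrl.read_state();c=ctrl.camera("wrist")
    cv2.imwrite(f"pics/{name}.png",c["image"][:,:,::-1])
    T=np.eye(4);T[:3,:3]=s["orientation"];T[:3,3]=s["ee_pos"];M=np.linalg.inv(T@c["T_tool_cam"])
    c["R"]=M[:3,:3];c["t"]=M[:3,3];c.pop("T_tool_cam");np.savez(name+".npz",**c)
    print(s["time_s"],s["ee_pos"],s["orientation"],"cam",-c["R"].T@c["t"])
E
python3 -c "
from h import *
wrist('w1')"
```

```text
1.45 [483.94713633 126.22942343 210.64987659] [[ 5.83518083e-01  8.12099883e-01  6.53020670e-04]
 [ 8.12099991e-01 -5.83517287e-01 -1.08623387e-03]
 [-5.01081548e-04  1.16415518e-03 -9.99999197e-01]] cam [526.9735538  185.06185548 385.94376296]
```

View pics/w1.png

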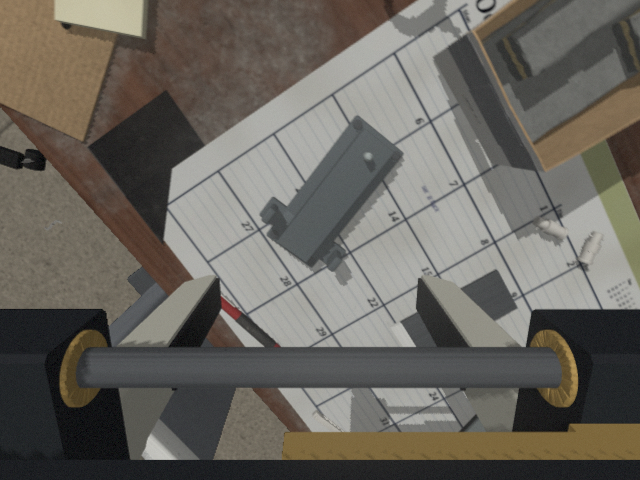

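The wrist view shows the whole holder: pin at about (369,157), lugs at about (273,215) and (334,258).

```bash
cat >> h.py <<'E'
def holder(name):
    c=np.load(name+".npz");P=cloud(c);z=P[...,2]
    near=(np.hypot(P[...,0]-502,P[...,1]-128)<95)&(c["depth"]>0)
    g=c["image"].astype(int);dark=near&(g.max(-1)<120)
    print("desk",np.median(z[near&(z<5)&(g.min(-1)>140)]))
    q=P[near&(z>34.5)&(np.hypot(P[...,0]-550,P[...,1]-142.5)<12)];print("pin n",len(q),np.median(q,0),"top",np.percentile(q[:,2],95))
    b=dark&(z>23)&(z<29);b=cv2.morphologyEx(b.astype(np.uint8),cv2.MORPH_OPEN,np.ones((5,5)))>0
    # main bed only: drop lug skirts by lateral distance from axis
    a=np.radians(16.9);l=-(P[...,0]-502)*np.sin(a)+(P[...,1]-128)*np.cos(a)
    b&=abs(l)<24
    k=max(cv2.findContours(b.astype(np.uint8),0,1)[0],key=cv2.contourArea)[:,0]
    r=cv2.minAreaRect(ray(c,k,26)[:,:2].astype(np.float32));print("bed",r)
    L=dark&(z>31)&(z<37)&(abs(l)>30);
    n,lab,st,ce=cv2.connectedComponentsWithStats(L.astype(np.uint8))
    for i in range(1,n):
        if st[i,4]>15: print("lug",st[i,4],ray(c,ce[i],34)[0])
    return c
E
python3 - <<'E'
from h import *
c=holder("w1")
print("pin px",ray(c,(368.5,154),40))
E
```

```text
desk 1.2331507915687714
pin n 68 [550.63999782 140.30319852  39.66148819] top 41.90562447874534
bed ((502.92474365234375, 125.39022827148438), (136.0812225341797, 36.414886474609375), 16.837839126586914)
lug 135 [443.96662157 149.42874357  34.        ]
lug 128 [466.99309685  73.15222378  34.        ]
pin px [[551.82621062 142.74561329  40.        ]]
```

carry_out(series=[{"offset": [-0.277,0.204,0],"rotation": [0,0,0.637],"gripper": 1},{"offset": [-0.277,0.204,0],"rotation": [0,0,0.637],"gripper": 1},{"offset": [-0.277,0.204,0],"rotation": [0,0,0.637],"gripper": 1},{"offset": [-0.277,0.204,0],"rotation": [0,0,0.637],"gripper": 1},{"offset": [-0.277,0.204,0],"rotation": [0,0,0.637],"gripper": 1},{"offset": [-0.277,0.204,0],"rotation": [0,0,0.637],"gripper": 1},{"offset": [-0.277,0.204,0],"rotation": [0,0,0.637],"gripper": 1},{"offset": [-0.277,0.204,0],"rotation": [0,0,0.637],"gripper": 1},{"offset": [-0.277,0.204,0],"rotation": [0,0,0.637],"gripper": 1},{"offset": [-0.277,0.204,0],"rotation": [0,0,0.637],"gripper": 1}])

```text
time_s: 2.5
ee_pos: [489.2, -212.3, 210.2]
orientation: [[0.949, 0.315, -0.001], [0.315, -0.949, 0.001], [-0.0, -0.002, -1.0]]
wrist_force: [-0.4, 0.6, -0.7]
grip_width: 0.996
finger_force: 0.0
```

```bash
python3 -c "
from h import *
wrist('w2')"
```

```text
2.65 [ 489.34006852 -212.72275656  210.50629715] [[ 9.49182362e-01  3.14726550e-01 -2.05754216e-04]
 [ 3.14726613e-01 -9.49182046e-01  7.76205704e-04]
 [ 4.89943359e-05 -8.01517091e-04 -9.99999678e-01]] cam [ 559.4070915  -190.79116335  385.8406833 ]
```

View pics/w2.png

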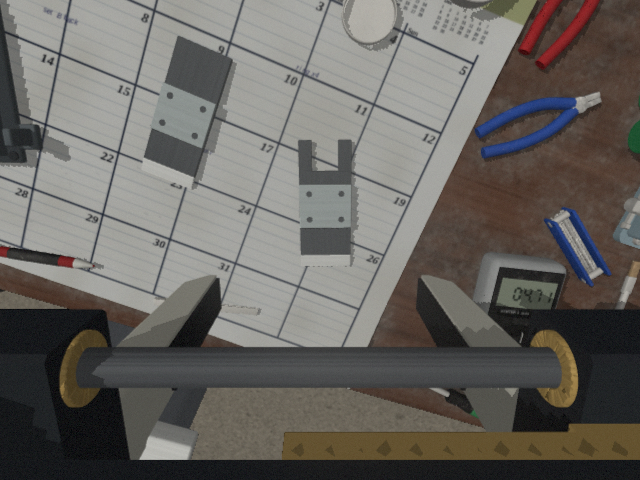

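The wrist view shows the notched blade at about x 299–352, y 140–266, with its notch up and four rivets at about (310,194), (341,194), (310,219) and (341,219).

Run:
```python
from h import *
c=np.load("w2.npz");im=c["image"].astype(int);h=cv2.cvtColor(c["image"],cv2.COLOR_RGB2HSV)
g=im.max(-1)
print(h[205,325],h[240,325],h[260,325],h[290,325],h[205,353],h[205,360])
dark=(g<115).astype(np.uint8)
n,lab,st,ce=cv2.connectedComponentsWithStats(dark)
for i in range(1,n):
    x,y,w,hh,a=st[i]
    if 290<ce[i][0]<360 and 130<ce[i][1]<275 and a>5: print(st[i],ce[i],ray(c,ce[i],10 if a<100 else 6)[0])
# left/right edges by subpixel gradient of rows
for r0,r1,z in((145,165,6),(188,224,10),(232,252,6)):
    row=cv2.GaussianBlur(g[r0:r1].mean(0).reshape(1,-1).astype(np.float32),(3,1),0)[0];d=np.diff(row)
    print(r0,np.round(row[294:360]).astype(int))
col=g[135:275,306:312].mean(1);print(np.round(col).astype(int))
P=cloud(c);print("z strap",np.median(P[185:225,315:335,2]),"desk",np.median(P[275:300,280:340,2]))
```

```text
[ 75  10 147] [120   6  79] [ 30   9 172] [ 30   8 162] [ 30   6 119] [ 30   3 164]
[306 191   6   6  28] [308.5        193.78571429] [ 499.03916282 -200.31513109   10.        ]
[338 191   6   6  28] [340.82142857 193.42857143] [ 509.52036833 -230.80402514   10.        ]
[307 217   6   6  28] [309.32142857 219.28571429] [ 474.49171291 -209.13723576   10.        ]
[338 217   6   5  26] [340.69230769 218.96153846] [ 484.83728723 -239.28020808   10.        ]
145 [151 151 149 137 112  89  81  81  81  81  81  80  80  80  79  80  79  86
 100 108 111 120 134 144 147 147 147 147 147 147 147 148 148 148 148 149
 150 152 154 156 157 158 156 137 103  83  81  80  80  80  80  80  80  79
  79  80  81  87  98 106 113 128 143 154 160 162]
188 [158 158 157 157 153 148 147 146 146 146 146 144 139 132 127 126 127 133
 140 144 145 145 145 145 145 145 145 145 145 145 145 144 144 144 144 144
 144 145 145 145 144 144 145 143 138 130 126 125 127 133 140 144 144 145
 145 143 131 117 114 117 116 117 124 137 152 160]
232 [162 162 162 161 159 147 118  90  81  81  80  80  80  80  80  80  80  79
  79  78  79  79  79  79  79  79  79  79  79  79  79  79  80  80  80  79
  79  79  80  80  79  79  79  79  79  79  79  79  79  79  79  78  78  78
  79  81  91 105 114 124 139 150 154 154 154 153]
[158 158 157 158 146  87  84  83  81  80  82  80  80  80  80  81  80  80
  80  79  79  77  77  80  79  78  78  80  79  79  78  78  80  79  78  76
  78  82  81  81  80  80  80  80  80  79  81  79  80  98 145 147 147 147
 147 144 127  97  89  88  91 109 139 143 144 145 144 143 144 146 147 148
 146 147 147 146 144 144 144 144 144 140 112  92  89  92 102 128 144 145
 145 144 132  68  78  80  78  79  80  80  80  79  80  78  81  79  80  79
  79  80  80  81  81  79  80  81  80  80  81 100 157 173 170 170 172 173
 172 169 169 170 166 128 143 149 152 154 160 163 163 163]
z strap 11.457541713566815 desk 1.5080577945411784
```

carry_out(series=[{"offset": [0,0.007,0.04],"rotation": [0,0,-0.011],"gripper": 1},{"offset": [0,0.007,0.08],"rotation": [0,0,-0.011],"gripper": 1},{"offset": [0,0.007,0.12],"rotation": [0,0,-0.011],"gripper": 1},{"offset": [0,0.007,0.15],"rotation": [0,0,-0.011],"gripper": 1},{"offset": [0,0.007,0.165],"rotation": [0,0,-0.011],"gripper": 1},{"offset": [0,0.007,0.175],"rotation": [0,0,-0.011],"gripper": 1},{"offset": [0,0.007,0.182],"rotation": [0,0,-0.011],"gripper": 1},{"offset": [0,0.007,0.182],"rotation": [0,0,-0.011],"gripper": 1},{"offset": [0,0.007,0.182],"rotation": [0,0,-0.011],"gripper": 1}])

```text
time_s: 3.6
ee_pos: [491.5, -221.5, 29.3]
orientation: [[0.947, 0.322, 0.001], [0.322, -0.947, -0.0], [0.001, 0.001, -1.0]]
wrist_force: [0.7, -1.3, -0.0]
grip_width: 1.003
finger_force: 0.0
```

carry_out(newtons=30, series=[{"offset": [0,0,0.0015],"rotation": [0,0,0],"gripper": 1},{"offset": [0,0,0.0015],"rotation": [0,0,0],"gripper": 0.4},{"offset": [0,0,0.0015],"rotation": [0,0,0],"gripper": 0.4},{"offset": [0,0,0.0015],"rotation": [0,0,0],"gripper": 0.4},{"offset": [0,0,0.0015],"rotation": [0,0,0],"gripper": 0.4},{"offset": [0,0,0.0015],"rotation": [0,0,0],"gripper": 0.4},{"offset": [0,0,0.0015],"rotation": [0,0,0],"gripper": 0.4},{"offset": [0,0,0.0015],"rotation": [0,0,0],"gripper": 0.4}])

```text
time_s: 4.4
ee_pos: [491.1, -221.5, 27.1]
orientation: [[0.947, 0.322, 0.0], [0.322, -0.947, -0.0], [0.0, 0.0, -1.0]]
wrist_force: [-0.3, 0.1, -0.1]
grip_width: 0.445
finger_force: 0.0
```

```bash
python3 -c "
from h import *
wrist('w3')
from bench import ctrl
s=ctrl.read_state();print(s['grip_width'],s['finger_force'],s['wrist_force'])"
```

```text
4.55 [ 491.09946098 -221.42892185   27.13128337] [[ 9.46741315e-01  3.21995158e-01 -2.23185400e-05]
 [ 3.21995158e-01 -9.46741314e-01  4.24757467e-05]
 [-7.45289915e-06 -4.74000061e-05 -9.99999999e-01]] cam [ 560.95545569 -198.83526625  202.46168783]
0.4027688365254287 0.0 [ 0.06977672 -0.85651408 -0.78928056]
```

View pics/w3.png

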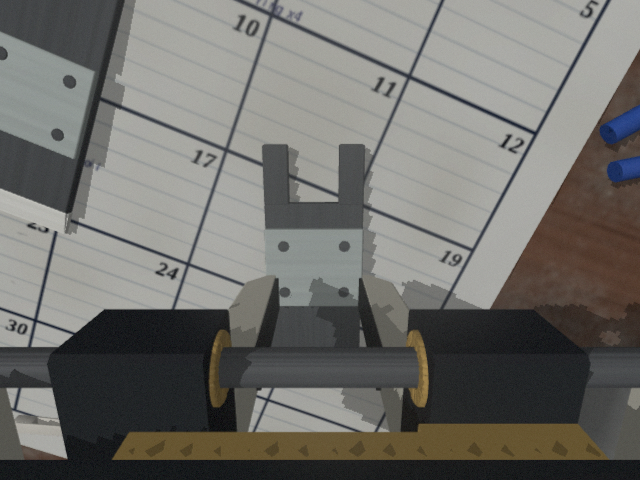

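The fingers reached 0.40 without any force. In the picture their ends are at about (278,278) and (362,278), inside the strap's edges at x 265 and 363. That suggests they are above the blade, so I'll check the depth of the fingertips.

Run:
```python
from h import *
c=np.load("w3.npz");P=cloud(c)
from bench import ctrl
s=ctrl.read_state();R=s["orientation"];p=s["ee_pos"];print(s["grip_width"],ctrl.tcp_to_tips)
def proj(t):
    X=R@np.array(t)+p;k=c["intrinsics"]@(c["R"]@X+c["t"]);return np.round(k[:2]/k[2])
for y in(-18.6,18.6,-26,26):print(y,[proj((7.5,y,z)) for z in(25,6,0)])
T=(P-p)@R
for v in(276,282,290,300,320):
  print(v,[(u,*np.round(T[v,u]).astype(int)) for u in(235,250,258,266,272,277,282,300,320,355,362,370,380,390)])
```

```text
0.4027688365254287 25.0
-18.6 [array([283., 254.]), array([279., 266.]), array([278., 270.])]
18.6 [array([350., 254.]), array([353., 266.]), array([354., 270.])]
-26 [array([269., 254.]), array([265., 266.]), array([263., 270.])]
26 [array([363., 254.]), array([367., 266.]), array([369., 270.])]
276 [(235, np.int64(-5), np.int64(-46), np.int64(25)), (250, np.int64(-6), np.int64(-37), np.int64(25)), (258, np.int64(-6), np.int64(-33), np.int64(25)), (266, np.int64(9), np.int64(-23), np.int64(-11)), (272, np.int64(8), np.int64(-20), np.int64(-10)), (277, np.int64(-2), np.int64(-21), np.int64(16)), (282, np.int64(-2), np.int64(-18), np.int64(16)), (300, np.int64(-2), np.int64(-9), np.int64(16)), (320, np.int64(-2), np.int64(2), np.int64(16)), (355, np.int64(-2), np.int64(21), np.int64(15)), (362, np.int64(8), np.int64(21), np.int64(-10)), (370, np.int64(8), np.int64(25), np.int64(-10)), (380, np.int64(73), np.int64(1), np.int64(-175)), (390, np.int64(-6), np.int64(42), np.int64(25))]
282 [(235, np.int64(-10), np.int64(-46), np.int64(26)), (250, np.int64(8), np.int64(-29), np.int64(-18))
[... 2000 characters left out ...]
 [(235, np.int64(9), np.int64(-29), np.int64(-53)), (250, np.int64(8), np.int64(-23), np.int64(-52)), (258, np.int64(9), np.int64(-20), np.int64(-54)), (266, np.int64(7), np.int64(-18), np.int64(-50)), (272, np.int64(-1), np.int64(-18), np.int64(-36)), (277, np.int64(-30), np.int64(-22), np.int64(19)), (282, np.int64(-31), np.int64(-20), np.int64(21)), (300, np.int64(-30), np.int64(-9), np.int64(19)), (320, np.int64(-30), np.int64(2), np.int64(19)), (355, np.int64(-30), np.int64(22), np.int64(19)), (362, np.int64(-5), np.int64(20), np.int64(-27)), (370, np.int64(7), np.int64(20), np.int64(-50)), (380, np.int64(9), np.int64(23), np.int64(-54)), (390, np.int64(8), np.int64(27), np.int64(-53))]
```

By depth, the desk lies at tool z of about 25, but the fingertips are at about -11. The real fingers end about 36 mm short of the stated tip, so they closed in the air above the blade. I'll open, go down most of that difference and measure again.

carry_out(series=[{"offset": [0.001,0.001,0],"rotation": [0,0,0],"gripper": 1},{"offset": [0.001,0.001,0],"rotation": [0,0,0],"gripper": 1},{"offset": [0.001,0.001,0],"rotation": [0,0,0],"gripper": 1},{"offset": [0.001,0.001,0],"rotation": [0,0,0],"gripper": 1},{"offset": [0.001,0.001,0],"rotation": [0,0,0],"gripper": 1},{"offset": [0.001,0.001,0.008],"rotation": [0,0,0],"gripper": 1},{"offset": [0.001,0.001,0.016],"rotation": [0,0,0],"gripper": 1},{"offset": [0.001,0.001,0.022],"rotation": [0,0,0],"gripper": 1},{"offset": [0.001,0.001,0.025],"rotation": [0,0,0],"gripper": 1},{"offset": [0.001,0.001,0.025],"rotation": [0,0,0],"gripper": 1}])

```text
time_s: 5.6
ee_pos: [492.0, -222.1, 1.5]
orientation: [[0.947, 0.322, -0.001], [0.322, -0.947, 0.0], [-0.001, -0.001, -1.0]]
wrist_force: [-0.3, -0.5, -0.9]
grip_width: 1.001
finger_force: 0.0
```

Run:
```python
from h import *
wrist('w4')
from bench import ctrl
s=ctrl.read_state();R=s["orientation"];p=s["ee_pos"];print(s["grip_width"],s["wrist_force"])
c=np.load("w4.npz");P=cloud(c);T=(P-p)@R
m=(c["depth"]>0)&(abs(T[...,0]-8)<3)&(abs(T[...,1])>38)&(abs(T[...,1])<75)&(T[...,2]>-60)&(P[...,2]>3)
q=T[m];print(len(q))
for sgn in(-1,1):
    z=q[q[:,1]*sgn>0];print(sgn,"tips z",np.percentile(z[:,2],[50,90,97,99.5]),"world",p[2]-np.percentile(z[:,2],[97,99.5]),"inner y",np.percentile(abs(z[:,1]),2))
g=c["image"].max(-1)
for u in(245,249,253,400,405):print(u,[int(x) for x in np.round(P[240:300:4,u,2])])
```

```text
5.75 [ 492.37908709 -222.18513061    2.22019131] [[ 9.46795838e-01  3.21834795e-01  7.36637762e-05]
 [ 3.21834800e-01 -9.46795837e-01 -6.37203092e-05]
 [ 4.92371440e-05  8.40376902e-05 -9.99999995e-01]] cam [ 562.22237489 -199.58476761  177.55482724]
1.0024619327526834 [-0.03312282  0.90275777  1.26777371]
4690
-1 tips z [-41.99865629 -19.0786524  -13.2542706   -9.45858424] world [15.56839605 11.77270969] inner y 45.08615192091394
1 tips z [-42.09145327 -19.26218786 -13.28700718  -9.87577099] world [15.60113263 12.18989645] inner y 47.523878243181215
245 [2, 3, 2, 0, 1, 2, 2, 1, 1, 0, 2, 1, 2, 2, 2]
249 [1, 1, 2, 1, 2, 1, 2, 1, 1, 1, 1, 1, 1, 2, 1]
253 [1, 2, 1, 2, 2, 1, 0, 2, 2, 1, -1, 1, 1, 1, 2]
400 [1, 0, 2, 1, 2, 2, 1, 1, 1, 3, 1, 2, 1, 1, 1]
405 [1, 1, 1, 1, 2, 2, 2, 1, 1, 2, 0, 1, 2, 1, 1]
```

TCP z is 2 mm with no contact, so the tips are about 10 mm above the desk. I'll go down about 8 mm more in small steps, then close.

carry_out(series=[{"offset": [0,0,0.003],"rotation": [0,0,0],"gripper": 1},{"offset": [0,0,0.005],"rotation": [0,0,0],"gripper": 1},{"offset": [0,0,0.0065],"rotation": [0,0,0],"gripper": 1},{"offset": [0,0,0.0075],"rotation": [0,0,0],"gripper": 1},{"offset": [0,0,0.0075],"rotation": [0,0,0],"gripper": 1}])

```text
time_s: 6.3
ee_pos: [492.3, -222.1, -5.5]
orientation: [[0.947, 0.322, -0.0], [0.322, -0.947, 0.0], [-0.0, -0.0, -1.0]]
wrist_force: [1.2, 0.4, -1.0]
grip_width: 0.998
finger_force: 0.0
```

carry_out(newtons=30, series=[{"offset": [0,0,0],"rotation": [0,0,0],"gripper": 0.4},{"offset": [0,0,0],"rotation": [0,0,0],"gripper": 0.4},{"offset": [0,0,0],"rotation": [0,0,0],"gripper": 0.4},{"offset": [0,0,0],"rotation": [0,0,0],"gripper": 0.4},{"offset": [0,0,0],"rotation": [0,0,0],"gripper": 0.4},{"offset": [0,0,0],"rotation": [0,0,0],"gripper": 0.4},{"offset": [0,0,0],"rotation": [0,0,0],"gripper": 0.4}])

```text
time_s: 7.0
ee_pos: [492.2, -221.5, -5.4]
orientation: [[0.947, 0.322, -0.0], [0.322, -0.947, 0.001], [-0.0, -0.001, -1.0]]
wrist_force: [-0.9, 1.6, 1.2]
grip_width: 0.553
finger_force: 30.0
```

Gripped at 51 mm with 30 N. I'll lift and check how the blade sits in the hand.

carry_out(series=[{"offset": [0,0,-0.01],"rotation": [0,0,0],"gripper": 0.4},{"offset": [0,0,-0.03],"rotation": [0,0,0],"gripper": 0.4},{"offset": [0,0,-0.06],"rotation": [0,0,0],"gripper": 0.4},{"offset": [0,0,-0.09],"rotation": [0,0,0],"gripper": 0.4},{"offset": [0,0,-0.1],"rotation": [0,0,0],"gripper": 0.4},{"offset": [0,0,-0.1],"rotation": [0,0,0],"gripper": 0.4}])

```text
time_s: 7.6
ee_pos: [493.2, -222.2, 95.9]
orientation: [[0.947, 0.322, 0.003], [0.322, -0.947, -0.001], [0.002, 0.002, -1.0]]
wrist_force: [0.5, 0.2, -3.5]
grip_width: 0.55
finger_force: 30.0
```

Run:
```python
from h import *
wrist('w5')
from bench import ctrl
s=ctrl.read_state();R=s["orientation"];p=s["ee_pos"];print(s["grip_width"],s["finger_force"],s["wrist_force"])
c=np.load("w5.npz");T=(cloud(c)-p)@R
g=c["image"].max(-1)
m=(c["depth"]>0)&(T[...,2]>-25)&(T[...,2]<10)&(T[...,0]>12)&(T[...,0]<80)&(abs(T[...,1])<40)
q=T[m];A=np.c_[q[:,:2],np.ones(len(q))]
k=np.linalg.lstsq(A,q[:,2],rcond=None)[0];print(len(q),"plane",k,"z range",np.percentile(q[:,2],[5,50,95]))
r=cv2.minAreaRect(q[:,:2].astype(np.float32));print(r,q[:,0].max())
for a,b in((27,33),(36,42),(45,55),(56,62)):
    y=q[(q[:,0]>a)&(q[:,0]<b)];ys=np.sort(y[:,1]);gp=np.argmax(np.diff(ys));print(a,np.median(y[:,2]),ys[[2,-3]],"gap",ys[gp],ys[gp+1])
```

```text
7.75 [ 491.95392842 -221.59493848   93.64135853] [[ 9.46628264e-01  3.22325182e-01 -1.18566851e-03]
 [ 3.22325952e-01 -9.46628601e-01  5.22900681e-04]
 [-9.53843664e-04 -8.77164294e-04 -9.99999160e-01]] cam [ 562.00398524 -199.06046915  268.90199498]
0.5496638131124385 29.999520778656006 [-0.80907857  0.02700737 -3.30586122]
10872 plane [ 8.68417232e-02 -1.96621456e-03 -1.69297293e+01] z range [-17.54332611 -13.11801732 -11.69223813]
((39.120418548583984, 1.1236572265625), (54.25107192993164, 52.310733795166016), 0.036190133541822433) 66.25805657166528
27 -12.87450035814792 [-24.8022948  26.8505013] gap 0.9315883356718053 1.3730077902365352
36 -12.706010051921943 [-24.57637972  26.92378364] gap 1.3812683000597883 1.825748098120579
45 -12.791301467630706 [-24.85765806  27.12382169] gap -11.72693941800453 14.031818773396772
56 -12.832033435242291 [-24.6100716   26.89933296] gap -11.786212488732655 14.06919957602623
```

View pics/w5.png

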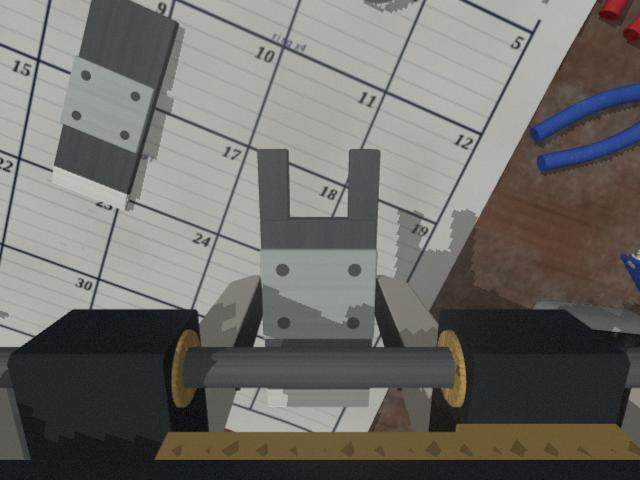

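The blade is held level and square: its underside is at tool z of about -5.4 and its origin near (1,1) in the tool frame. Next I'll move beside the holder and re-measure it at the final orientation.

carry_out(series=[{"offset": [0.01,-0.03,-0.05],"rotation": [0,0,0.01],"gripper": 0.4},{"offset": [0.02,-0.07,-0.05],"rotation": [0,0,0.034],"gripper": 0.4},{"offset": [0.03,-0.11,-0.05],"rotation": [0,0,0.034],"gripper": 0.4},{"offset": [0.04,-0.15,-0.05],"rotation": [0,0,0.034],"gripper": 0.4},{"offset": [0.05,-0.18,-0.05],"rotation": [0,0,0.034],"gripper": 0.4},{"offset": [0.06,-0.21,-0.05],"rotation": [0,0,0.034],"gripper": 0.4},{"offset": [0.068,-0.23,-0.05],"rotation": [0,0,0.034],"gripper": 0.4},{"offset": [0.068,-0.237,-0.05],"rotation": [0,0,0.034],"gripper": 0.4},{"offset": [0.068,-0.237,-0.05],"rotation": [0,0,0.034],"gripper": 0.4},{"offset": [0.068,-0.237,-0.05],"rotation": [0,0,0.034],"gripper": 0.4}])

```text
time_s: 8.8
ee_pos: [480.2, 23.0, 144.3]
orientation: [[0.957, 0.289, -0.0], [0.289, -0.957, -0.001], [-0.001, 0.001, -1.0]]
wrist_force: [0.7, 0.1, -2.5]
grip_width: 0.554
finger_force: 30.0
```

Run:
```python
from h import *
wrist('w6')
c=holder('w6')
from bench import ctrl
s=ctrl.read_state();R=s["orientation"];p=s["ee_pos"];print(s["grip_width"],s["finger_force"])
T=(cloud(c)-p)@R
m=(c["depth"]>0)&(T[...,2]>-25)&(T[...,2]<10)&(T[...,0]>24)&(T[...,0]<80)&(abs(T[...,1])<40)
q=T[m];r=cv2.minAreaRect(q[:,:2].astype(np.float32));print("blade",r,q[:,0].max(),np.median(q[:,2]))
```

```text
8.95 [480.47154102  22.87884791 144.64449276] [[ 9.57755679e-01  2.87583100e-01  1.42470656e-04]
 [ 2.87583134e-01 -9.57755612e-01 -3.58394271e-04]
 [ 3.33839351e-05  3.84226306e-04 -9.99999926e-01]] cam [551.10858177  43.0115172  319.97782455]
desk 1.1238348925794492
pin n 122 [550.98800896 138.45780308  39.5322231 ] top 41.830694143908865
bed ((503.34515380859375, 125.23970031738281), (135.26156616210938, 36.9070930480957), 16.75316047668457)
lug 227 [444.33163184 148.68088436  34.        ]
lug 208 [467.19596536  72.67356642  34.        ]
0.5561410188758232 29.999641925096512
blade ((44.99620056152344, 1.5064811706542969), (42.02836608886719, 52.40837860107422), 0.11719237267971039) 66.04295496048135 -12.593645943036933
```

carry_out(series=[{"offset": [0.02,-0.03,0],"rotation": [0,0,-0.003],"gripper": 0.4},{"offset": [0.04,-0.065,0],"rotation": [0,0,-0.003],"gripper": 0.4},{"offset": [0.05,-0.09,0],"rotation": [0,0,-0.003],"gripper": 0.4},{"offset": [0.05,-0.0925,0.02],"rotation": [0,0,-0.003],"gripper": 0.4},{"offset": [0.05,-0.0925,0.05],"rotation": [0,0,-0.003],"gripper": 0.4},{"offset": [0.05,-0.0925,0.075],"rotation": [0,0,-0.003],"gripper": 0.4},{"offset": [0.05,-0.0925,0.09],"rotation": [0,0,-0.003],"gripper": 0.4},{"offset": [0.05,-0.0925,0.1],"rotation": [0,0,-0.003],"gripper": 0.4},{"offset": [0.05,-0.0925,0.1],"rotation": [0,0,-0.003],"gripper": 0.4},{"offset": [0.05,-0.0925,0.1],"rotation": [0,0,-0.003],"gripper": 0.4}])

```text
time_s: 10.0
ee_pos: [501.9, 126.8, 45.0]
orientation: [[0.957, 0.292, 0.0], [0.292, -0.957, 0.0], [0.0, 0.0, -1.0]]
wrist_force: [-1.2, 0.3, -2.7]
grip_width: 0.554
finger_force: 30.0
```

Run:
```python
from h import *
wrist('w7')
from bench import ctrl
c=ctrl.camera("side")
w=np.load('w7.npz')["image"][:,:,::-1]
a=cv2.resize(w[90:350,200:440],None,fx=1.8,fy=1.8);b=cv2.resize(c["image"][220:380,150:310,::-1],(350,350));o=np.zeros((468,350,3),np.uint8);o[:350]=b
cv2.imwrite("pics/w7c.png",np.hstack([a,o]))
```

```text
10.15 [502.03397187 127.31270449  45.39689168] [[ 9.56263795e-01  2.92502701e-01  1.31302340e-03]
 [ 2.92502389e-01 -9.56264696e-01  4.27688637e-04]
 [ 1.38069801e-03 -2.49206768e-05 -9.99999047e-01]] cam [572.35770165 147.67028985 220.8292735 ]
```

View pics/w7c.png

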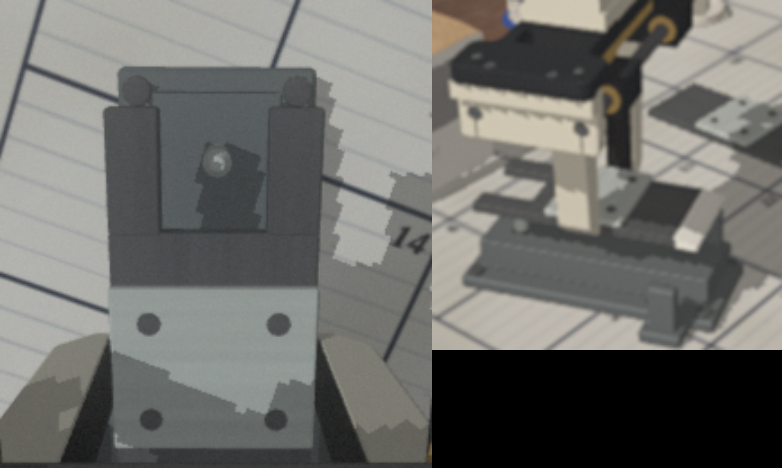

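The pin top shows through the notch, centred within about 1 mm (crop x 217 against a notch middle of 214). I'll shift 0.8 mm along tool y and lower gently.

carry_out(series=[{"offset": [0,0.0008,0.005],"rotation": [0,0,0],"gripper": 0.4},{"offset": [0,0.0008,0.01],"rotation": [0,0,0],"gripper": 0.4},{"offset": [0,0.0008,0.015],"rotation": [0,0,0],"gripper": 0.4},{"offset": [0,0.0008,0.019],"rotation": [0,0,0],"gripper": 0.4},{"offset": [0,0.0008,0.021],"rotation": [0,0,0],"gripper": 0.4},{"offset": [0,0.0008,0.0225],"rotation": [0,0,0],"gripper": 0.4},{"offset": [0,0.0008,0.0235],"rotation": [0,0,0],"gripper": 0.4},{"offset": [0,0.0008,0.0235],"rotation": [0,0,0],"gripper": 0.4}])

```text
time_s: 11.05
ee_pos: [501.8, 126.4, 21.1]
orientation: [[0.956, 0.292, -0.0], [0.292, -0.956, -0.0], [-0.0, 0.0, -1.0]]
wrist_force: [0.7, 0.1, -2.7]
grip_width: 0.553
finger_force: 30.0
```

carry_out(series=[{"offset": [0,0,0.0005],"rotation": [0,0,0],"gripper": 0.4},{"offset": [0,0,0.0008],"rotation": [0,0,0],"gripper": 0.4},{"offset": [0,0,0.0008],"rotation": [0,0,0],"gripper": 0.4}])

```text
time_s: 11.35
ee_pos: [501.8, 126.5, 20.6]
orientation: [[0.956, 0.292, 0.0], [0.292, -0.956, 0.0], [0.0, -0.0, -1.0]]
wrist_force: [0.1, -0.1, 3.3]
grip_width: 0.555
finger_force: 30.0
```

It's in contact, about 6 N onto the bed. Release and retreat straight up.

carry_out(newtons=5, series=[{"offset": [0,0,0],"rotation": [0,0,0],"gripper": 0.5},{"offset": [0,0,0],"rotation": [0,0,0],"gripper": 0.6},{"offset": [0,0,0],"rotation": [0,0,0],"gripper": 0.7},{"offset": [0,0,0],"rotation": [0,0,0],"gripper": 0.85},{"offset": [0,0,0],"rotation": [0,0,0],"gripper": 0.85},{"offset": [0,0,-0.01],"rotation": [0,0,0],"gripper": 0.85},{"offset": [0,0,-0.03],"rotation": [0,0,0],"gripper": 0.85},{"offset": [0,0,-0.06],"rotation": [0,0,0],"gripper": 0.85},{"offset": [0,0,-0.1],"rotation": [0,0,0],"gripper": 0.85},{"offset": [0,0.03,-0.12],"rotation": [0,0,0],"gripper": 0.85},{"offset": [0,0.06,-0.12],"rotation": [0,0,0],"gripper": 0.85},{"offset": [0,0.06,-0.12],"rotation": [0,0,0],"gripper": 0.85}])

```text
time_s: 12.55
ee_pos: [520.6, 65.7, 142.3]
orientation: [[0.957, 0.289, 0.003], [0.289, -0.957, -0.001], [0.003, 0.002, -1.0]]
wrist_force: [0.2, -1.0, -0.6]
grip_width: 0.848
finger_force: 0.0
```

Run:
```python
from h import *
wrist('w8')
from bench import ctrl
c=ctrl.camera("side")
w=np.load('w8.npz')["image"][:,:,::-1]
a=cv2.resize(w[60:360,100:400],(440,440));b=cv2.resize(c["image"][220:390,145:315,::-1],(350,350));o=np.zeros((440,350,3),np.uint8);o[:350]=b
cv2.imwrite("pics/w8c.png",np.hstack([a,o]))
d=np.load('w8.npz');im=d["image"];P=cloud(d);g=im.max(-1)
dot=(g<115).astype(np.uint8);n,l,st,ce=cv2.connectedComponentsWithStats(dot)
k=[ray(d,ce[i],36)[0] for i in range(1,n) if 15<st[i,4]<90];k=[x for x in k if np.hypot(x[0]-503,x[1]-125)<25];print(np.round(k,1),np.mean(k,0))
```

```text
12.7 [518.86258476  69.52276206 140.4652187 ] [[ 9.56329379e-01  2.92290542e-01 -5.98908223e-04]
 [ 2.92290844e-01 -9.56329343e-01  4.99611957e-04]
 [-4.26721658e-04 -6.52848983e-04 -9.99999696e-01]] cam [589.5237336   89.85227849 315.76465986]
[[510.1 145.1  36. ]
 [519.5 114.2  36. ]
 [485.  137.5  36. ]
 [494.5 106.7  36. ]] [502.2965233 125.8849525  36.       ]
```

View pics/w8c.png

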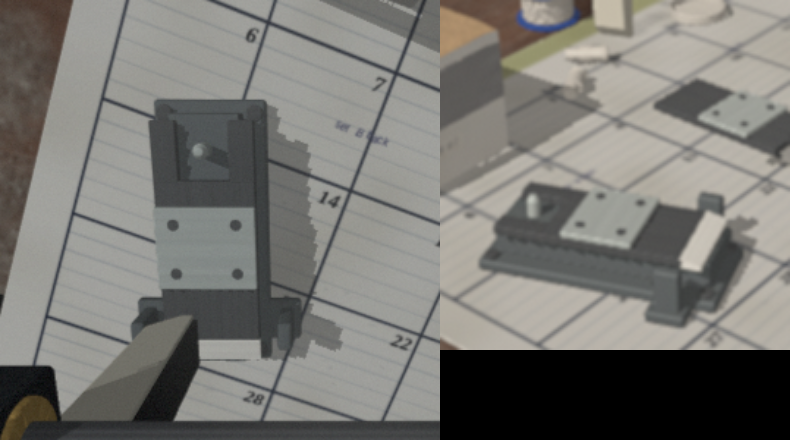

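The blade lies flat on the bed, strap up. The pin is in the notch, the cutting end is between the lugs, and the measured origin is within about 1.5 mm of the seat.

```bash
python3 -c "
from bench import ctrl
print(ctrl.job_done())"
```

```text
the job is handed in; nothing more can be done
None
```

The notched blade is on the holder's bed, strap up, with its notch around the pin and its cutting end between the lugs; the gripper is clear, the plain blade was not touched, and the job was handed in at about 13 s.

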